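# Tray up the striped wall-painting fragments

### The job

Three painted plaster fragments on the bench carry a black stripe: lay each of them in the white tray, flat and painted face up, in the middle of the compartment whose pad has the fragment's own colour. The plain fragments without a stripe come from another wall: leave them where they lie, and do not disturb the green fragment already in the tray or the magnifier. The plaster is brittle, so set each piece down gently; do not drop it.

Things in the scene. Friction and masses are not known exactly. Their poses are not given: they have to be found in the camera images.
- frag_red: plaster slab 70 (x) x 46 (y) x 26 mm (z), 0.1-0.17 kg; long sides straight and parallel over the middle 36 mm (grip there, 46 mm across y), short ends broken. Origin: centre of underside; z points out of the painted face. Its face is painted red with one black stripe 14 mm wide across the middle, along y. Starts on the table.
- frag_blue: plaster slab 70 (x) x 46 (y) x 26 mm (z), 0.1-0.17 kg; long sides straight and parallel over the middle 36 mm (grip there, 46 mm across y), short ends broken. Origin: centre of underside; z points out of the painted face. Its face is painted blue with one black stripe 14 mm wide across the middle, along y. Starts on the table.
- frag_yellow: plaster slab 70 (x) x 46 (y) x 26 mm (z), 0.1-0.17 kg; long sides straight and parallel over the middle 36 mm (grip there, 46 mm across y), short ends broken. Origin: centre of underside; z points out of the painted face. Its face is painted yellow with one black stripe 14 mm wide across the middle, along y. Starts on the table.
- pad_red: red pad, fixed rigid 90 x 90 x 4 mm sheet in one compartment of the white tray. Origin: centre of underside, 5 mm above the table (pad top 9 mm). Tray: fixed, 225 mm square along the pad's x and y, two by two compartments 105 mm square inside, 110 mm centre to centre, pad in the middle of each; walls and dividers 5 mm thick, tops 18 mm above the table.
- pad_blue: blue pad, fixed rigid 90 x 90 x 4 mm sheet in one compartment of the white tray. Origin: centre of underside, 5 mm above the table (pad top 9 mm). Tray: fixed, 225 mm square along the pad's x and y, two by two compartments 105 mm square inside, 110 mm centre to centre, pad in the middle of each; walls and dividers 5 mm thick, tops 18 mm above the table.
- pad_yellow: yellow pad, fixed rigid 90 x 90 x 4 mm sheet in one compartment of the white tray. Origin: centre of underside, 5 mm above the table (pad top 9 mm). Tray: fixed, 225 mm square along the pad's x and y, two by two compartments 105 mm square inside, 110 mm centre to centre, pad in the middle of each; walls and dividers 5 mm thick, tops 18 mm above the table.
- plain_red: plaster slab 70 (x) x 46 (y) x 26 mm (z), 0.1-0.17 kg; long sides straight and parallel over the middle 36 mm (grip there, 46 mm across y), short ends broken. Origin: centre of underside; z points out of the painted face. Look-alike: its face is plain red, with no stripe. Starts on the table among the others and stays there.
- plain_blue: plaster slab 70 (x) x 46 (y) x 26 mm (z), 0.1-0.17 kg; long sides straight and parallel over the middle 36 mm (grip there, 46 mm across y), short ends broken. Origin: centre of underside; z points out of the painted face. Look-alike: its face is plain blue, with no stripe. Starts on the table among the others and stays there.
- frag_green: plaster slab 70 (x) x 46 (y) x 26 mm (z), 0.1-0.17 kg; long sides straight and parallel over the middle 36 mm (grip there, 46 mm across y), short ends broken. Origin: centre of underside; z points out of the painted face. Green with a black stripe; it already lies on the green pad, in the middle of the fourth compartment of the tray, and stays there.
- magnifier: black head-band magnifier lying on the table beyond the fragments, about 160 x 150 mm, 36 mm high, 0.25 kg. Origin: on the table, 30 mm behind the middle of the lens frame (along -x), inside the head band.

How it is judged:
By the outcome, as a careful person would: the job done as asked, in the order asked, and still so for the second after the job is handed in, with the robot touching nothing.
It also fails if it takes over 77 s, if anything falls off the work surface, if the arm or the gripper's body presses on something with over 40 N, if the wrist force passes 120 N, or if a joint passes its speed limit or range.

### The arm

A 6-joint arm with a two-finger parallel gripper is mounted at the origin on the work surface. World frame = base frame: x ahead of the robot, y to its left, z up, the work surface at z = 0. Lengths are in m, angles in degrees, forces in N, time in s.
With the tool pointing down it reaches from about 0.35 to 0.975 m from the base axis. Payload 7.1 kg.
Tool frame: the origin (TCP) lies between the finger pads; the fingertips stand 8 mm ahead of it and the grasp point (between the pads) lies 11 mm behind it; z points along the fingers, y is the line along which they close (so a half turn about z gives the same grasp; the last joint's range is limited). The gripper opens to 88 mm and grips with 3 to 60 N. Pads are 20 mm wide; open, the fingers measure 115 mm over their backs; the gripper's body (75 mm by 178 mm) begins 61 mm behind the grasp point.
Start: joints at [73.74, 24.242, 93.386, -0, 62.372, -1.089], TCP at [0.164, 0.603, 0.231] pointing down, gripper open.
Joint ranges: [-172.04, 172.04], [-51.8, 120.97], [4.93, 147.93], [-75.15, 255.16], [6.16, 154.13], [-145.62, 145.62]. Speed limits (degrees/s): [136.94, 136.94, 172.46, 180, 180, 180].

### API

Orientations are given as [roll, pitch, yaw] about the fixed x, y, z axes, in that order (R = Rz(yaw) Ry(pitch) Rx(roll)).
In Python, from cell import * gives the robot as it stands.
- The arm moves only by the tool apply_moves, never from a script. Its argument "moves" is text: rows parted by semicolons, each of 5 numbers parted by spaces: the gripper command: -1 is shut, 1 is fully open, values between are in proportion, then the shift along the tool's x, y, z in cm, then the turn about the tool's z in degrees. In form: gripper x y z turn; .... A call has 1 to 20 rows; each row shifts and turns the commanded pose from where the row before left it, along the tool's axes as they then stand; what a row does not reach is not made up. A row lasts 1/8 s, in which the tool goes at most 62.5 mm and 10.7 degrees, less where a joint would pass 70% of its speed; a pose out of reach is approached as far as the arm can. A call is refused whole if a number of a shift passes 6.25 or a number of a turn 10.7, either way. A call with a gripper value outside its range is refused whole. The fingers move at their own pace and stop on an object; the grip force is fixed at half the most. Time passes only in rows, so rows that do not move let the fingers close. It gives the time, the measured TCP pose, the force, the opening and the grip force at its end, in the units of the state.
- read_state(): the state, without advancing time (a new reading comes with each control period).
- snapshot(name): name is "scene" or "side" or "wrist"; returns (picture, depth): 480x640x3 uint8, red, green, blue; 480x640 float32, m along the optical axis (not along the pixel's ray), 0 where there is no reading.
- get_calibration(name): a dict with "intrinsics" (3x3 intrinsics, pixels), "view" (4x4, takes a point from world to camera coordinates). Camera axes: x right, y down, z forward; pixel columns grow to the right and rows downward; lengths in m; the calibration is good to about 2 mm. The wrist camera is an equidistant fisheye: a pixel r from the principal point sees the ray r / f radians off the axis. A picture is of the moment at which its call begins: read the wrist's pose just before it. get_calibration takes no time and is no camera call; for the wrist camera it gives the pose at the moment of the call.
- job_done(): hands the job in; it is judged then, once.
The state is a dict: "time_s": time; "joint_pos": joint angles; "dq": joint speeds; "effort": joint torques, N m; "ee_pos": TCP position; "eef_rot": TCP orientation; "ft_force": force on the tool from outside, world axes, zero at the start; "moment": the same for the moment, N m; "gripper_width": finger opening in m; "finger_force": force on a finger pad.
Only numpy, scipy, OpenCV 4.12 (cv2) and the standard library are available. Lean on these libraries where they do the work, as an engineer would, in place of code of your own. Each camera call takes 0.05 s, during which the arm holds its last target. There are 200 camera calls.

## Working session

There is one attempt and no reset: what is moved stays moved. The work goes in short steps, Python scripts to look and compute and a tool call to move; the robot and the scene stay as the last step left them, time stands still between calls to the robot, and variables do not carry over. Pictures are saved under pics/ and viewed, at most 14 in all, crops included, and the job is handed in when it is done.

Besides the shell and the picture viewer there is one more tool, called after ">>>" in YAML: its name, and indented under it one key for each argument. apply_moves: Moves the arm, as the interface text tells. Its arguments: {"type":"object","properties":{"moves":{"type":"string"}},"required":["moves"]}

```bash
mkdir -p pics; python3 - <<'E'
from cell import *
import cv2,numpy as np
for n in("scene","side"):
    p,d=snapshot(n); cv2.imwrite(f"pics/{n}0.png",p[:,:,::-1]); np.save(f"pics/{n}0.npy",d)
    c=get_calibration(n); print(n,c["intrinsics"],c["view"])
s=read_state();print(s["time_s"],s["ee_pos"],s["eef_rot"],s["gripper_width"],s["joint_pos"])
E
```

```text
scene [[525.6425411    0.         314.02576361]
 [  0.         525.6425411  238.89157669]
 [  0.           0.           1.        ]] [[ 0.61902799  0.78508159 -0.02124243 -0.30569916]
 [ 0.5512888  -0.45363112 -0.70021387 -0.34007817]
 [-0.55936124  0.42174127 -0.71361705  1.34194192]
 [ 0.          0.          0.          1.        ]]
side [[595.56373623   0.         318.42405907]
 [  0.         595.56373623 243.31939496]
 [  0.           0.           1.        ]] [[-0.99902934 -0.04107611 -0.01591038  0.5817741 ]
 [-0.01469645  0.65130306 -0.75867539  0.08543591]
 [ 0.04152592 -0.75770514 -0.65127453  1.07410089]
 [ 0.          0.          0.          1.        ]]
0.1 [0.16342683 0.60274928 0.22999093] [-1.79920835e+02 -1.33916654e-03  1.64826895e+02] 0.08792571599433611 [ 7.37380434e+01  2.42797192e+01  9.34259077e+01 -1.86726080e-04
  6.23735491e+01 -1.08876560e+00]
```

View pics/scene0.png

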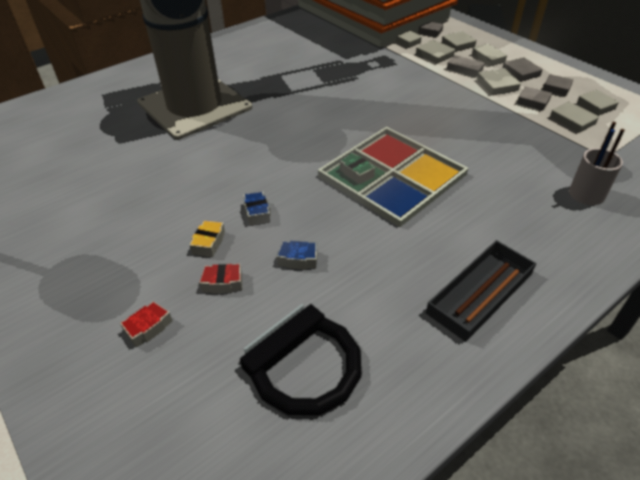

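View pics/side0.png

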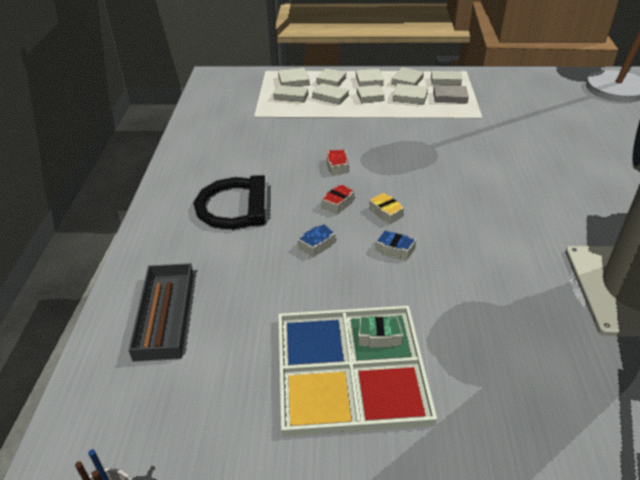

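The scene view shows striped yellow (207,236), blue (256,207) and red (220,278), with plain red (146,322) and plain blue (297,254). The tray is centred near (393,172). The side view agrees.

```bash
cat > h.py <<'E'
import numpy as np,cv2
def rays(px,c,fish=False):
    K=c["intrinsics"];V=c["view"]
    v=(np.asarray(px,float).reshape(-1,2)-K[:2,2])/[K[0,0],K[1,1]]
    if fish:
        r=np.linalg.norm(v,axis=1)+1e-12
        d=np.c_[v*(np.sin(r)/r)[:,None],np.cos(r)]
    else: d=np.c_[v,np.ones(len(v))]
    R=V[:3,:3];return -R.T@V[:3,3],d@R
def onplane(px,c,z,fish=False):
    o,d=rays(px,c,fish);return (o+d*((z-o[2])/d[:,2])[:,None])[:,:2]
HUE={"red":[(0,8),(172,180)],"yellow":[(15,32)],"blue":[(100,125)]}
def blobs(p,col,amin=60,sat=130):
    h=cv2.cvtColor(p,cv2.COLOR_RGB2HSV)
    m=np.zeros(p.shape[:2],np.uint8)
    for a,b in HUE[col]: m|=((h[...,0]>=a)&(h[...,0]<=b)&(h[...,1]>sat)&(h[...,2]>60)).astype(np.uint8)
    m=cv2.morphologyEx(m,cv2.MORPH_CLOSE,np.ones((9,9),np.uint8))
    n,l,st,ce=cv2.connectedComponentsWithStats(m)
    return [(st[i,4],ce[i],np.argwhere(l==i)[:,::-1]) for i in range(1,n) if st[i,4]>amin]
def rect(w):
    (cx,cy),(a,b),t=cv2.minAreaRect((w*1000).astype(np.float32))
    if a<b:a,b,t=b,a,t+90
    return cx,cy,a,b,(t+90)%180-90
E
python3 - <<'E'
from cell import *
from h import *
for n in("scene","side"):
    p=cv2.imread(f"pics/{n}0.png")[:,:,::-1].copy();c=get_calibration(n)
    for col in HUE:
        for a,ce,px in blobs(p,col):
            z=.009 if a>900 else .026
            w=onplane(px,c,z)
            if w[:,0].max()<1.2: print(n,col,a,ce.round(),"mean",(w.mean(0)*1000).round(),"rect",np.round(rect(w)))
E
```

```text
scene red 859 [389. 151.] mean [481. 220.] rect [481. 221.  83.  83.   6.]
scene red 583 [220. 273.] mean [ 551. -251.] rect [ 552. -251.   63.   39.   51.]
scene red 764 [143. 319.] mean [ 556. -397.] rect [ 556. -397.   64.   42.  -82.]
scene yellow 675 [26. 23.] mean [-742. -185.] rect [-752. -182.  432.   49.   -9.]
scene yellow 1096 [430. 172.] mean [575. 250.] rect [574. 251.  90.  89. -84.]
scene yellow 504 [206. 234.] mean [ 450. -221.] rect [ 449. -221.   67.   43.  -55.]
scene blue 986 [398. 197.] mean [591. 141.] rect [590. 142.  82.  76. -84.]
scene blue 315 [255. 203.] mean [ 437. -102.] rect [ 437. -101.   57.   36.  -21.]
scene blue 358 [300. 250.] mean [ 595. -111.] rect [ 593. -113.   52.   35.   51.]
side red 228 [337. 157.] mean [ 555. -397.] rect [ 556. -397.   61.   40.  -79.]
side red 273 [338. 194.] mean [ 551. -250.] rect [ 550. -251.   61.   41.   52.]
side red 2802 [390. 394.] mean [463. 240.] rect [463. 238.  88.  88.   6.]
side yellow 320 [463.  12.] mean [  132. -1339.] rect [  119. -1323.   286.    82.    80.]
side yellow 1229 [525.  22.] mean [  -74. -1293.] rect [  -85. -1238.   621.   213.    73.]
side yellow 1018 [582.  32.] mean [ -246. -1208.] rect [ -255. -1227.   658.   142.    65.]
side yellow 137 [633.  51.] mean [ -330. -1001.] rect [-328. -992.  284.   23.   62.]
side yellow 209 [493.  58.] mean [ 100. -949.] rect [  95. -960.  122.   53.   77.]
side yellow 117 [596.  59.] mean [-203. -946.] rect [-194. -955.   95.   57.  -63.]
side yellow 317 [386. 203.] mean [ 449. -220.] rect [ 449. -220.   65.   41.  -55.]
side yellow 2881 [319. 398.] mean [572. 252.] rect [572. 250.  88.  88. -84.]
side blue 327 [316. 235.] mean [ 591. -114.] rect [ 590. -114.   60.   37.   45.]
side blue 333 [395. 240.] mean [ 437. -102.] rect [ 437. -101.   60.   36.  -22.]
side blue 2074 [314. 342.] mean [584. 142.] rect [584. 141.  86.  85.   6.]
```

```bash
cat > plan.py <<'E'
import numpy as np,sys
from cell import *
from scipy.spatial.transform import Rotation as Ro
def plan(wps,start=None,g=1):
    """wps: (x,y,z mm, yaw, rows, grip)"""
    if start is None:
        s=read_state();p=np.array(s["ee_pos"])*1000;y=s["eef_rot"][2]
    else: p=np.array(start[:3],float);y=start[3]
    out=[]
    for x,yy,z,yw,n,g in wps:
        q=np.array([x,yy,z],float);dy=(yw-y+180)%360-180;d=(q-p)/n
        for i in range(n):
            R=Ro.from_euler("xyz",[180,0,y],degrees=True)
            t=R.inv().apply(d)/10
            out.append(f"{g:g} {t[0]:.2f} {t[1]:.2f} {t[2]:.2f} {-dy/n:.1f}");y+=dy/n
        p=q
    print(len(out));print("; ".join(out))
E
python3 - <<'E'
from plan import *
plan([(420,240,230,145,9,.5),(449,-220,150,125,11,.5)])
E
```

```text
20
0.5 -3.81 -3.14 -0.00 2.2; 0.5 -3.92 -3.00 -0.00 2.2; 0.5 -4.04 -2.84 -0.00 2.2; 0.5 -4.14 -2.68 -0.00 2.2; 0.5 -4.24 -2.52 -0.00 2.2; 0.5 -4.34 -2.36 -0.00 2.2; 0.5 -4.42 -2.19 -0.00 2.2; 0.5 -4.51 -2.02 -0.00 2.2; 0.5 -4.58 -1.84 -0.00 2.2; 0.5 -2.61 -3.27 0.73 1.8; 0.5 -2.72 -3.19 0.73 1.8; 0.5 -2.82 -3.10 0.73 1.8; 0.5 -2.91 -3.01 0.73 1.8; 0.5 -3.01 -2.92 0.73 1.8; 0.5 -3.10 -2.82 0.73 1.8; 0.5 -3.19 -2.72 0.73 1.8; 0.5 -3.27 -2.62 0.73 1.8; 0.5 -3.35 -2.51 0.73 1.8; 0.5 -3.43 -2.41 0.73 1.8; 0.5 -3.51 -2.30 0.73 1.8
```

>>> apply_moves:
  moves: "0.5 -3.8 -3.1 0 2.2; 0.5 -3.9 -3.0 0 2.2; 0.5 -4.0 -2.8 0 2.2; 0.5 -4.1 -2.7 0 2.2; 0.5 -4.2 -2.5 0 2.2; 0.5 -4.3 -2.4 0 2.2; 0.5 -4.4 -2.2 0 2.2; 0.5 -4.5 -2.0 0 2.2; 0.5 -4.6 -1.8 0 2.2; 0.5 -2.6 -3.3 0.7 1.8; 0.5 -2.7 -3.2 0.7 1.8; 0.5 -2.8 -3.1 0.7 1.8; 0.5 -2.9 -3.0 0.7 1.8; 0.5 -3.0 -2.9 0.7 1.8; 0.5 -3.1 -2.8 0.7 1.8; 0.5 -3.2 -2.7 0.7 1.8; 0.5 -3.3 -2.6 0.7 1.8; 0.5 -3.4 -2.5 0.7 1.8; 0.5 -3.4 -2.4 0.7 1.8; 0.5 -3.5 -2.3 0.8 1.8"

```text
time_s: 2.6
ee_pos: [0.4488, -0.2187, 0.1523]
eef_rot: [-180.0, -0.0, 125.2]
ft_force: [0.8, 0.9, -0.2]
gripper_width: 0.0656
finger_force: 0.0
```

```bash
cat > wl.py <<'E'
from cell import *
from h import *
import sys
n=sys.argv[1]
s=read_state();c=get_calibration("wrist");p,d=snapshot("wrist")
cv2.imwrite(f"pics/{n}.png",p[:,:,::-1])
print(s["time_s"],(s["ee_pos"]*1000).round(1),s["eef_rot"].round(1))
for col in HUE:
    for a,ce,px in blobs(p,col):
        w=onplane(px,c,.026,True)
        w=w[np.isfinite(w).all(1)]
        if len(w) and abs(w).max()<1:print(col,a,ce.round(),np.round(rect(w),1))
E
python3 wl.py w1
```

```text
2.6 [ 448.8 -218.7  152.3] [-180.    -0.   125.2]
red 978 [374. 331.] [ 539.  -264.5   40.3   26.   -37.4]
red 518 [310. 414.] [ 547.4 -372.8   47.    22.3   36. ]
yellow 1612 [319. 209.] [ 437.6 -202.7   42.6   26.6   35.3]
yellow 1488 [319. 256.] [ 461.1 -236.    42.    26.    35.2]
yellow 768 [167. 359.] [ 406.  -404.7   77.4   25.7  -67.1]
yellow 582 [474. 353.] [ 642.2 -234.1   75.4   16.6  -33.5]
blue 2961 [619.  32.] [563.4 111.9  98.9  77.3 -62. ]
blue 1591 [383.  80.] [419.7 -93.1  42.7  26.4  67.9]
blue 1600 [410. 121.] [ 456.6 -107.5   42.8   25.8   68.4]
blue 2625 [522. 227.] [ 590.7 -113.2   66.    42.6   45.3]
```

View pics/w1.png

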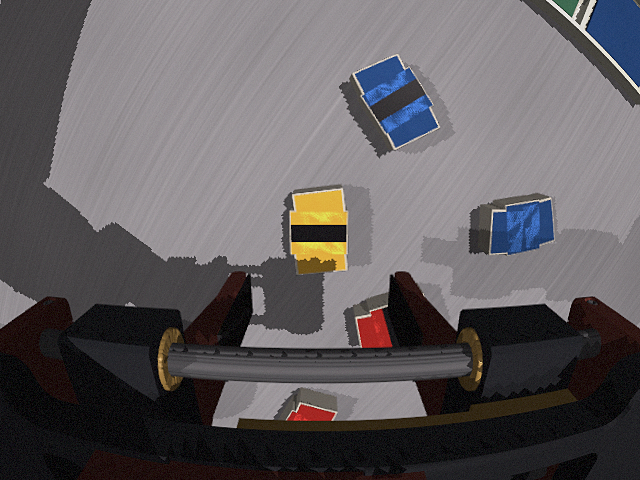

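The wrist view has yellow centred between the fingers at (319,233), striped blue at (397,102), and plain blue at (522,227). The measured position matches the scene estimate, so I'll grasp.

>>> apply_moves:
  moves: "0.5 0.1 0.1 2.5 0.2; 0.5 0 0 3 0; 0.5 0 0 3 0; 0.5 0 0 2.5 0; 0.5 0 0 1.6 0; 0.5 0 0 1.0 0; 0.5 0 0 0.5 0; 0.5 0 0 0 0; -1 0 0 0 0; -1 0 0 0 0; -1 0 0 0 0; -1 0 0 0 0; -1 0 0 0 0; -1 0 0 0 0"

```text
time_s: 4.4
ee_pos: [0.4494, -0.216, 0.0121]
eef_rot: [180.0, 0.0, 125.0]
ft_force: [-1.3, -0.4, 5.5]
gripper_width: 0.0459
finger_force: 30.0
```

```bash
python3 - <<'E'
from plan import *
plan([(449,-219,60,125,2,-1),(449,-219,120,125,2,-1),(500,20,130,110,6,-1),(572,250,130,96,6,-1),(572,250,60,96,3,-1)],start=(449,-219,11,125))
E
```

```text
19
-1 0.00 0.00 -2.45 0.0; -1 0.00 0.00 -2.45 0.0; -1 0.00 0.00 -3.00 -0.0; -1 0.00 0.00 -3.00 -0.0; -1 2.78 2.98 -0.17 2.5; -1 2.90 2.86 -0.17 2.5; -1 3.02 2.73 -0.17 2.5; -1 3.14 2.59 -0.17 2.5; -1 3.25 2.45 -0.17 2.5; -1 3.35 2.31 -0.17 2.5; -1 3.19 2.44 0.00 2.3; -1 3.29 2.31 0.00 2.3; -1 3.38 2.17 0.00 2.3; -1 3.47 2.03 0.00 2.3; -1 3.54 1.89 0.00 2.3; -1 3.62 1.74 0.00 2.3; -1 0.00 -0.00 2.33 0.0; -1 0.00 -0.00 2.33 0.0; -1 0.00 -0.00 2.33 0.0
```

>>> apply_moves:
  moves: "-1 0 0 -1.5 0; -1 0 0 -2.5 0; -1 0 0 -3.5 0; -1 0 0 -3.5 0; -1 2.8 3.0 -0.2 2.5; -1 2.9 2.9 -0.2 2.5; -1 3.0 2.7 -0.2 2.5; -1 3.1 2.6 -0.2 2.5; -1 3.2 2.4 -0.2 2.5; -1 3.4 2.3 0 2.5; -1 3.2 2.4 0 2.3; -1 3.3 2.3 0 2.3; -1 3.4 2.2 0 2.3; -1 3.5 2.0 0 2.3; -1 3.5 1.9 0 2.3; -1 3.6 1.7 0 2.3; -1 0 0 2.3 0; -1 0 0 2.3 0; -1 0 0 2.3 0; -1 0 0 0 0"

```text
time_s: 6.9
ee_pos: [0.5694, 0.2522, 0.0616]
eef_rot: [-179.8, 0.1, 96.2]
ft_force: [-0.2, -0.8, -2.1]
gripper_width: 0.046
finger_force: 30.0
```

```bash
python3 wl.py w2; python3 - <<'E'
from plan import *
plan([(572,253,24,96,5,-1)])
E
```

```text
6.9 [569.4 252.2  61.6] [-1.798e+02  1.000e-01  9.620e+01]
red 13946 [156. 252.] [472.9 245.5  82.4  82.1   6.4]
yellow 13952 [325. 246.] [571.4 265.2  82.   64.1   6.4]
yellow 662 [209. 362.] [508.2 183.   51.8  12.7  89. ]
yellow 364 [433. 366.] [646.6 198.5  50.5   9.4 -75.2]
yellow 1336 [320. 341.] [574.8 209.7  58.4   9.4   5.7]
yellow 133 [499. 403.] [707.7 164.5  33.4   4.9  -4. ]
blue 4276 [326. 402.] [582.7 162.4  81.6  32.9   6.2]
5
-1 0.00 0.03 0.78 0.0; -1 0.00 0.03 0.78 0.0; -1 0.00 0.03 0.78 0.0; -1 0.00 0.03 0.78 0.0; -1 0.00 0.03 0.78 0.0
```

View pics/w2.png

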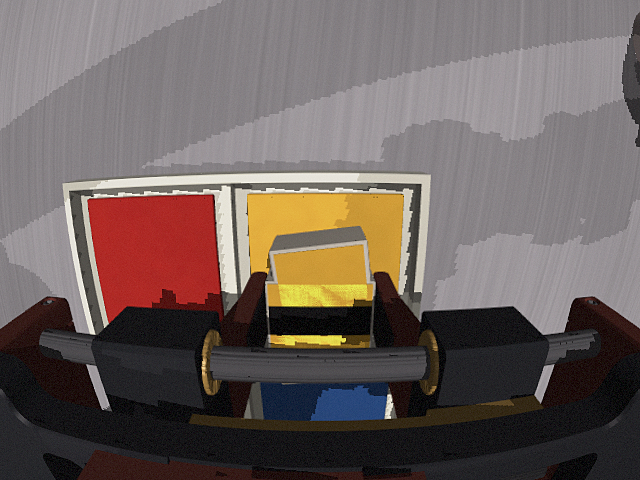

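Yellow is held straight above its pad, stripe at about (320,320).

>>> apply_moves:
  moves: "-1 0 0.1 1.2 0; -1 0 0.1 1.2 0; -1 0 0 0.8 0; -1 0 0 0.4 0; -1 0 0 0.2 0; -1 0 0 0.1 0; -1 0 0 0.1 0; -1 0 0 0 0"

```text
time_s: 7.95
ee_pos: [0.5728, 0.253, 0.0228]
eef_rot: [180.0, -0.0, 96.2]
ft_force: [-0.5, -0.0, -0.3]
gripper_width: 0.0456
finger_force: 30.0
```

>>> apply_moves:
  moves: "-1 0 0 0.1 0; -1 0 0 0 0"

```text
time_s: 8.2
ee_pos: [0.5728, 0.2529, 0.0217]
eef_rot: [-180.0, 0.0, 96.2]
ft_force: [-0.6, -1.1, -2.2]
gripper_width: 0.0457
finger_force: 30.0
```

>>> apply_moves:
  moves: "-1 0 0 0.05 0; -1 0 0 0.05 0; -1 0 0 0 0"

```text
time_s: 8.57
ee_pos: [0.5728, 0.253, 0.0212]
eef_rot: [180.0, -0.0, 96.2]
ft_force: [-1.9, -0.2, 4.7]
gripper_width: 0.046
finger_force: 30.0
```

Contact felt (+4.7 N). Now release, lift and go to blue.

>>> apply_moves:
  moves: "0.35 0 0 0 0; 0.35 0 0 0 0; 0.35 0 0 0 0; 0.35 0 0 0 0; 0.35 0 0 -1 0; 0.35 0 0 -3 0; 0.35 0 0 -5 0; 0.35 0 0 -4 0; 0.35 0 0 0 0"

```text
time_s: 9.7
ee_pos: [0.5751, 0.2539, 0.155]
eef_rot: [179.6, -0.1, 96.2]
ft_force: [0.7, 0.3, 0.2]
gripper_width: 0.0593
finger_force: 0.0
```

```bash
python3 - <<'E'
from plan import *
plan([(438,-100.3,130,158.3,11,.5),(438,-100.3,60,158.3,3,.5)])
E
```

```text
14
0.5 -3.07 -1.59 0.23 -5.6; 0.5 -2.89 -1.88 0.23 -5.6; 0.5 -2.70 -2.16 0.23 -5.6; 0.5 -2.47 -2.41 0.23 -5.6; 0.5 -2.22 -2.64 0.23 -5.6; 0.5 -1.95 -2.85 0.23 -5.6; 0.5 -1.66 -3.03 0.23 -5.6; 0.5 -1.36 -3.18 0.23 -5.6; 0.5 -1.04 -3.29 0.23 -5.6; 0.5 -0.71 -3.38 0.23 -5.6; 0.5 -0.37 -3.43 0.23 -5.6; 0.5 0.00 -0.00 2.33 -0.0; 0.5 0.00 -0.00 2.33 -0.0; 0.5 0.00 -0.00 2.33 -0.0
```

>>> apply_moves:
  moves: "0.5 -3.1 -1.6 0.2 -5.6; 0.5 -2.9 -1.9 0.2 -5.6; 0.5 -2.7 -2.2 0.2 -5.6; 0.5 -2.5 -2.4 0.2 -5.6; 0.5 -2.2 -2.6 0.2 -5.6; 0.5 -1.9 -2.8 0.3 -5.6; 0.5 -1.7 -3.0 0.3 -5.6; 0.5 -1.4 -3.2 0.2 -5.6; 0.5 -1.0 -3.3 0.2 -5.6; 0.5 -0.7 -3.4 0.2 -5.6; 0.5 -0.4 -3.4 0.2 -5.6; 0.5 0 0 2.3 -0.4; 0.5 0 0 2.3 0; 0.5 0 0 0 0"

```text
time_s: 11.45
ee_pos: [0.4331, -0.1006, 0.0791]
eef_rot: [-180.0, -0.3, 158.2]
ft_force: [-0.1, -0.2, -0.1]
gripper_width: 0.0656
finger_force: 0.0
```

```bash
python3 wl.py w3;python3 - <<'E'
from plan import *
plan([(438,-100.3,11,158.3,1,.5)])
E
```

```text
11.45 [ 433.1 -100.6   79.1] [-180.    -0.3  158.2]
yellow 295 [163. 361.] [ 463.  -227.7   55.5   14.7  -32.3]
yellow 836 [472. 359.] [542.  -28.8  56.9  18.8 -10.2]
yellow 799 [522. 402.] [611.5   6.9  97.9  17.2  68.3]
yellow 271 [433. 419.] [586.7 -64.7  38.2  10.4  68.3]
yellow 404 [321. 425.] [ 555.8 -143.1   39.4    9.9   68.4]
blue 2647 [321. 239.] [419.  -92.5  42.3  26.4  68.3]
blue 1947 [622. 291.] [562.7 107.7  74.2  57.5   1. ]
blue 1480 [322. 295.] [ 455.3 -107.5   41.7   24.3   65.6]
1
0.5 -0.37 0.19 6.90 -0.1
```

View pics/w3.png

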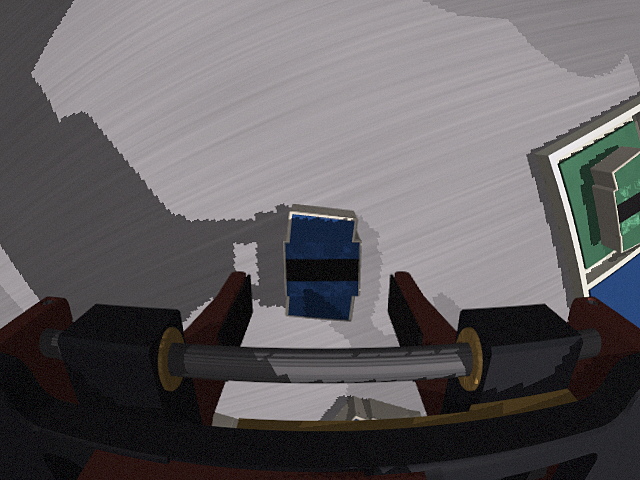

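Striped blue lies between the fingers at (322,268).

>>> apply_moves:
  moves: "0.5 -0.3 0.1 1.5 0; 0.5 0 0 2 0; 0.5 0 0 1.5 0; 0.5 0 0 1.0 0; 0.5 0 0 0.5 0; 0.5 0 0 0.2 0; 0.5 0 0 0 0"

```text
time_s: 12.38
ee_pos: [0.4382, -0.1011, 0.0139]
eef_rot: [180.0, 0.0, 158.2]
ft_force: [0.3, -0.3, -0.1]
gripper_width: 0.0656
finger_force: 0.0
```

>>> apply_moves:
  moves: "0.5 0 0 0.2 0; 0.5 0 0 0 0; -1 0 0 0 0; -1 0 0 0 0; -1 0 0 0 0; -1 0 0 0 0; -1 0 0 0 0; -1 0 0 0 0"

```text
time_s: 13.38
ee_pos: [0.4381, -0.1011, 0.0117]
eef_rot: [180.0, 0.0, 158.2]
ft_force: [-0.7, 0.9, 2.8]
gripper_width: 0.0457
finger_force: 30.0
```

```bash
python3 - <<'E'
from plan import *
print(read_state()["ee_pos"])
plan([(438,-101,132,158.2,4,-1),(584,141,132,96,11,-1),(584,141,60,96,4,-1)])
E
```

```text
[ 0.4380647  -0.10108792  0.01173216]
19
-1 0.00 0.00 -3.01 0.0; -1 0.00 0.00 -3.01 0.0; -1 0.00 0.00 -3.01 0.0; -1 0.00 0.00 -3.01 0.0; -1 -0.42 2.54 0.00 5.7; -1 -0.16 2.56 0.00 5.7; -1 0.09 2.57 0.00 5.7; -1 0.34 2.55 0.00 5.7; -1 0.59 2.50 0.00 5.7; -1 0.84 2.43 0.00 5.7; -1 1.07 2.34 0.00 5.7; -1 1.30 2.22 0.00 5.7; -1 1.51 2.08 0.00 5.7; -1 1.71 1.92 0.00 5.7; -1 1.89 1.74 0.00 5.7; -1 0.00 -0.00 1.80 -0.0; -1 0.00 -0.00 1.80 -0.0; -1 0.00 -0.00 1.80 -0.0; -1 0.00 -0.00 1.80 -0.0
```

>>> apply_moves:
  moves: "-1 0 0 -2.0 0; -1 0 0 -3.0 0; -1 0 0 -3.5 0; -1 0 0 -3.5 0; -1 -0.4 2.5 0 5.7; -1 -0.2 2.6 0 5.7; -1 0.1 2.6 0 5.7; -1 0.3 2.5 0 5.6; -1 0.6 2.5 0 5.7; -1 0.8 2.4 0 5.6; -1 1.1 2.3 0 5.7; -1 1.3 2.2 0 5.6; -1 1.5 2.1 0 5.7; -1 1.7 1.9 0 5.6; -1 1.9 1.8 0 5.6; -1 0 0 1.8 0; -1 0 0 1.8 0; -1 0 0 1.8 0; -1 0 0 1.6 0; -1 0 0 0 0"

```text
time_s: 15.88
ee_pos: [0.5832, 0.1395, 0.0599]
eef_rot: [-179.8, 0.0, 96.0]
ft_force: [-0.3, 0.2, -2.1]
gripper_width: 0.0457
finger_force: 30.0
```

```bash
python3 - <<'E'
from plan import *
plan([(583.5,141,22,96.2,1,-1)])
E
```

```text
1
-1 0.15 0.05 3.79 -0.2
```

>>> apply_moves:
  moves: "-1 0.1 0 1.2 0; -1 0 0 1.2 0; -1 0 0 0.8 0; -1 0 0 0.3 0; -1 0 0 0.2 0; -1 0 0 0 0; -1 0 0 0 0"

```text
time_s: 16.75
ee_pos: [0.5846, 0.1411, 0.025]
eef_rot: [180.0, -0.0, 96.0]
ft_force: [0.7, 0.2, -0.7]
gripper_width: 0.0459
finger_force: 30.0
```

>>> apply_moves:
  moves: "-1 0 0 0.1 0; -1 0 0 0.1 0; -1 0 0 0.1 0; -1 0 0 0.05 0; -1 0 0 0.05 0; -1 0 0 0 0; -1 0 0 0 0"

```text
time_s: 17.62
ee_pos: [0.5843, 0.1411, 0.0208]
eef_rot: [180.0, 0.0, 96.0]
ft_force: [-1.4, -0.6, 0.5]
gripper_width: 0.0459
finger_force: 30.0
```

>>> apply_moves:
  moves: "-1 0 0 0.05 0; -1 0 0 0 0; 0.35 0 0 0 0; 0.35 0 0 0 0; 0.35 0 0 0 0; 0.35 0 0 0 0; 0.35 0 0 -1 0; 0.35 0 0 -3 0; 0.35 0 0 -4 0; 0.35 0 0 -3 0; 0.35 0 0 0 0"

```text
time_s: 19.0
ee_pos: [0.5862, 0.1415, 0.1333]
eef_rot: [179.7, -0.0, 96.0]
ft_force: [0.7, -1.0, 0.3]
gripper_width: 0.0595
finger_force: 0.0
```

```bash
python3 - <<'E'
from plan import *
plan([(551,-251,110,51.5,12,.5),(551,-251,80,51.5,2,.5)])
E
```

```text
14
0.5 -3.22 -0.63 0.19 3.7; 0.5 -3.26 -0.43 0.19 3.7; 0.5 -3.28 -0.21 0.19 3.7; 0.5 -3.28 -0.00 0.19 3.7; 0.5 -3.28 0.21 0.19 3.7; 0.5 -3.26 0.42 0.19 3.7; 0.5 -3.22 0.63 0.19 3.7; 0.5 -3.17 0.84 0.19 3.7; 0.5 -3.11 1.04 0.19 3.7; 0.5 -3.04 1.24 0.19 3.7; 0.5 -2.95 1.44 0.19 3.7; 0.5 -2.85 1.63 0.19 3.7; 0.5 -0.00 -0.00 1.50 -0.0; 0.5 -0.00 -0.00 1.50 -0.0
```

>>> apply_moves:
  moves: "0.5 -3.2 -0.6 0.2 3.7; 0.5 -3.3 -0.4 0.2 3.7; 0.5 -3.3 -0.2 0.2 3.7; 0.5 -3.3 0 0.2 3.7; 0.5 -3.3 0.2 0.2 3.7; 0.5 -3.3 0.4 0.2 3.7; 0.5 -3.2 0.6 0.2 3.7; 0.5 -3.2 0.8 0.2 3.7; 0.5 -3.1 1.0 0.2 3.7; 0.5 -3.0 1.2 0.2 3.7; 0.5 -3.0 1.4 0.2 3.7; 0.5 -2.8 1.6 0.2 3.8; 0.5 0 0 1.5 0; 0.5 0 0 1.5 0; 0.5 0 0 0 0; 0.5 0 0 0 0"

```text
time_s: 21.0
ee_pos: [0.5481, -0.2503, 0.0759]
eef_rot: [-180.0, 0.0, 51.6]
ft_force: [0.1, -0.2, 0.5]
gripper_width: 0.0659
finger_force: 0.0
```

```bash
python3 wl.py w4;python3 - <<'E'
from plan import *
plan([(551,-251,12,51.5,1,.5)])
E
```

```text
21.0 [ 548.1 -250.3   75.9] [-180.     0.    51.6]
red 3001 [323. 230.] [ 564.  -233.7   42.6   26.8  -36.7]
red 2452 [326. 291.] [ 539.5 -266.    42.4   27.   -36.4]
red 217 [417. 403.] [ 535.7 -378.5   28.1    9.5   73.2]
yellow 305 [163. 362.] [ 418.5 -239.    54.3   11.2   43.3]
yellow 767 [472. 359.] [ 586.3 -371.6   55.5   18.4   60.8]
blue 6201 [227.  43.] [ 587.  -117.7   55.2   43.    45. ]
1
0.5 0.13 0.23 6.43 0.1
```

View pics/w4.png

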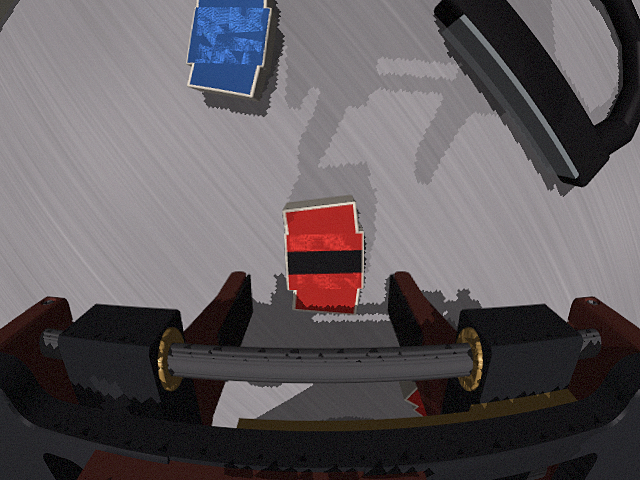

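Red lies between the fingers at (325,262), about 2° off, with the magnifier clear at the upper right.

>>> apply_moves:
  moves: "0.5 0.2 0.2 1.2 -1.7; 0.5 0 0 2 0; 0.5 0 0 1.5 0; 0.5 0 0 1.0 0; 0.5 0 0 0.4 0; 0.5 0 0 0.2 0; 0.5 0 0 0 0; 0.5 0 0 0 0"

```text
time_s: 22.05
ee_pos: [0.5511, -0.251, 0.0136]
eef_rot: [180.0, -0.0, 53.2]
ft_force: [-0.1, 0.1, -0.4]
gripper_width: 0.0655
finger_force: 0.0
```

>>> apply_moves:
  moves: "0.5 0.1 0 0.2 0; 0.5 0 0 0 0; -1 0 0 0 0; -1 0 0 0 0; -1 0 0 0 0; -1 0 0 0 0; -1 0 0 0 0; -1 0 0 0 0"

```text
time_s: 23.05
ee_pos: [0.5515, -0.2501, 0.0112]
eef_rot: [180.0, 0.0, 53.2]
ft_force: [-0.0, 0.2, 0.0]
gripper_width: 0.0457
finger_force: 30.0
```

```bash
python3 - <<'E'
from plan import *
print(read_state()["ee_pos"])
plan([(552,-250,132,53.2,4,-1),(463,239,132,96.2,14,-1)])
E
```

```text
[ 0.55147996 -0.25007364  0.01119414]
18
-1 0.01 0.01 -3.02 0.0; -1 0.01 0.01 -3.02 0.0; -1 0.01 0.01 -3.02 0.0; -1 0.01 0.01 -3.02 0.0; -1 2.42 -2.60 -0.00 -3.1; -1 2.55 -2.47 -0.00 -3.1; -1 2.68 -2.33 -0.00 -3.1; -1 2.80 -2.18 -0.00 -3.1; -1 2.91 -2.03 -0.00 -3.1; -1 3.02 -1.87 -0.00 -3.1; -1 3.11 -1.70 -0.00 -3.1; -1 3.20 -1.53 -0.00 -3.1; -1 3.28 -1.36 -0.00 -3.1; -1 3.35 -1.18 -0.00 -3.1; -1 3.41 -1.00 -0.00 -3.1; -1 3.45 -0.82 -0.00 -3.1; -1 3.49 -0.63 -0.00 -3.1; -1 3.52 -0.44 -0.00 -3.1
```

>>> apply_moves:
  moves: "-1 0 0 -2.0 0; -1 0 0 -3.0 0; -1 0 0 -3.5 0; -1 0 0 -3.5 0; -1 2.4 -2.6 0 -3.1; -1 2.6 -2.5 0 -3.1; -1 2.7 -2.3 0 -3.1; -1 2.8 -2.2 0 -3.1; -1 2.9 -2.0 0 -3.1; -1 3.0 -1.9 0 -3.1; -1 3.1 -1.7 0 -3.1; -1 3.2 -1.5 0 -3.1; -1 3.3 -1.4 0 -3.1; -1 3.3 -1.2 0 -3.1; -1 3.4 -1.0 0 -3.1; -1 3.4 -0.8 0 -3.1; -1 3.5 -0.6 0 -3.0; -1 3.5 -0.4 0 -3.0; -1 0 0 0 0; -1 0 0 0 0"

```text
time_s: 25.55
ee_pos: [0.4613, 0.2373, 0.1318]
eef_rot: [180.0, 0.0, 96.4]
ft_force: [-0.9, -1.3, -1.9]
gripper_width: 0.0459
finger_force: 30.0
```

```bash
python3 - <<'E'
from plan import *
plan([(463,238.5,22,96.2,1,-1)])
E
```

```text
1
-1 0.10 0.19 10.98 0.2
```

>>> apply_moves:
  moves: "-1 0.1 0.1 2.5 0.2; -1 0 0.1 2.5 0; -1 0 0 2.0 0; -1 0 0 1.5 0; -1 0 0 1.2 0; -1 0 0 0.8 0; -1 0 0 0.2 0; -1 0 0 0 0; -1 0 0 0 0"

```text
time_s: 26.68
ee_pos: [0.4635, 0.2391, 0.0246]
eef_rot: [180.0, -0.0, 96.2]
ft_force: [0.1, 0.9, -1.7]
gripper_width: 0.0455
finger_force: 30.0
```

>>> apply_moves:
  moves: "-1 0 0 0.1 0; -1 0 0 0.1 0; -1 0 0 0.1 0; -1 0 0 0.05 0; -1 0 0 0 0; -1 0 0 0 0"

```text
time_s: 27.42
ee_pos: [0.4632, 0.2389, 0.0207]
eef_rot: [-180.0, 0.0, 96.2]
ft_force: [-0.7, 0.3, -1.2]
gripper_width: 0.0458
finger_force: 30.0
```

>>> apply_moves:
  moves: "-1 0 0 0.05 0; -1 0 0 0 0; -1 0 0 0 0"

```text
time_s: 27.8
ee_pos: [0.4632, 0.2389, 0.0202]
eef_rot: [180.0, -0.0, 96.2]
ft_force: [0.4, 0.2, -1.4]
gripper_width: 0.046
finger_force: 30.0
```

>>> apply_moves:
  moves: "-1 0 0 0.05 0; -1 0 0 0 0; -1 0 0 0 0"

```text
time_s: 28.18
ee_pos: [0.4632, 0.2389, 0.0202]
eef_rot: [180.0, -0.0, 96.2]
ft_force: [-1.5, -1.2, 5.5]
gripper_width: 0.0457
finger_force: 30.0
```

Contact. Release, lift away and check.

>>> apply_moves:
  moves: "0.35 0 0 0 0; 0.35 0 0 0 0; 0.35 0 0 0 0; 0.35 0 0 0 0; 0.35 0 0 -1 0; 0.35 0 0 -3 0; 0.35 0 0 -4 0; 0.35 0 0 -4 0; 0.35 0 0 -4 0; 0.35 -4 0 -2 0; 0.35 -4 0 0 0; 0.35 -4 0 0 0; 0.35 -4 0 0 0; 0.35 -4 0 0 0; 0.35 -4 0 0 0; 0.35 0 0 0 0; 0.35 0 0 0 0"

```text
time_s: 30.3
ee_pos: [0.4891, 0.0007, 0.2]
eef_rot: [180.0, -0.0, 96.2]
ft_force: [0.1, -0.1, 0.0]
gripper_width: 0.0591
finger_force: 0.0
```

```bash
python3 - <<'E'
from cell import *
from h import *
for n in("scene","side","wrist"):
    p,d=snapshot(n);cv2.imwrite(f"pics/{n}9.png",p[:,:,::-1])
    if n=="side": cv2.imwrite("pics/side9c.png",cv2.resize(p[280:450,240:470],None,fx=3,fy=3,interpolation=2)[:,:,::-1])
E
```

```text
(no output)
```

View pics/side9c.png

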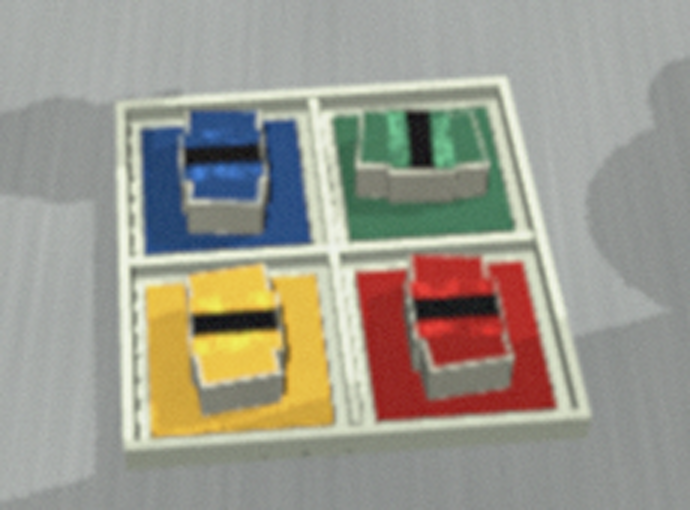

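View pics/scene9.png

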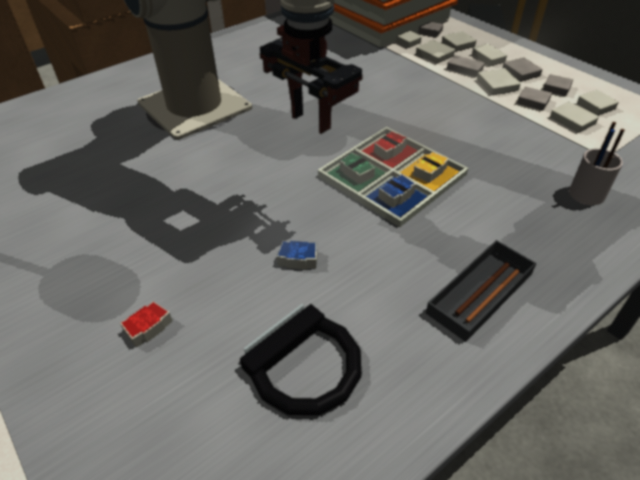

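View pics/wrist9.png

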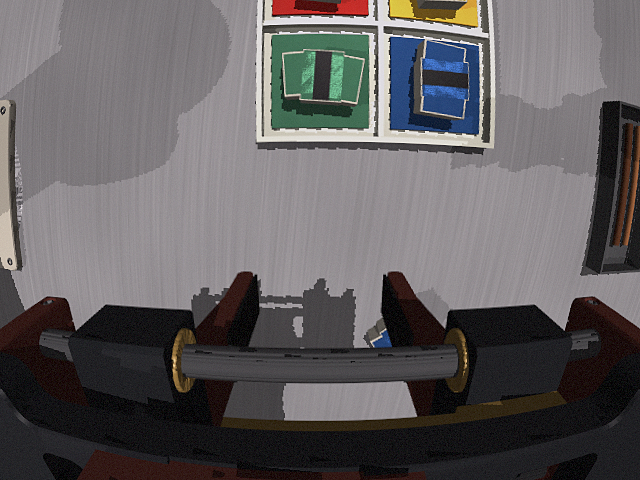

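The crop shows all three fragments flat, face up and centred on their own pads: blue (225,170), yellow (237,337), red (460,325). The green fragment is where it was. In the scene view the plain fragments (146,322) and (297,254) and the magnifier haven't moved, and the gripper is clear of everything.

```bash
python3 -c "
from cell import *
print(job_done())"
```

```text
the job is handed in; nothing more can be done
None
```

The red, blue and yellow striped fragments each lie flat and face up in the middle of their matching tray compartments; nothing else was moved, and the job was handed in at about 30 s.

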